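# Pack the mosaic caddy

### The arm

A 6-joint arm with a two-finger parallel gripper is mounted at the origin on a cart in front of the work surface, level with it; the furniture and walls round the work are solid. World frame = base frame: x ahead of the robot, y to its left, z up, the work surface at z = 0. Lengths are in m, angles in rad, forces in N, time in s.
With the tool pointing down it reaches from about 0.325 to 0.85 m from the base axis. Payload 4.4 kg.
Tool frame: the origin (TCP) lies midway between the tips of the shut fingers; the grasp point (between the pads) lies 19 mm behind it; z points along the fingers, y is the line along which they close (so a half turn about z gives the same grasp; the last joint's range is limited). The gripper opens to 94 mm and grips with 3 to 60 N. Pads are 16 mm wide; open, the fingers measure 119 mm over their backs; the gripper's body (75 mm by 177 mm) begins 78 mm behind the grasp point.
Start: joints at [1.036, 0.207, 1.542, -0, 1.393, -0.15], TCP at [0.215, 0.533, 0.205] pointing down, gripper open.
Joint ranges: [-2.73, 2.73], [-0.86, 2.22], [0.23, 2.46], [-1.11, 4.25], [0.08, 2.63], [-2.82, 2.82]. Speed limits (rad/s): [2.79, 2.79, 3.14, 3.14, 3.14, 3.14].

### API

Orientations are given as a unit quaternion [w, x, y, z].
In Python, from workcell import env gives the robot as it stands. The module is installed in compiled form; this text tells all that it offers.
- The arm moves only by the tool send_rows, never from a script. Its argument "motion" is text: rows parted by semicolons, each of 5 numbers parted by spaces: the opening, from -1 (shut) to 1 (fully open), then the shift along the tool's x, y, z in units of 0.04 m (1.0 is 0.04 m), then the turn about the tool's z in units of 0.15 rad (1.0 is 0.15 rad). In form: jaw dx dy dz turn; .... A call has 1 to 5 rows; each row shifts and turns the commanded pose from where the row before left it, along the tool's axes as they then stand; what a row does not reach is not made up. A row lasts 1/8 s, in which the tool goes at most 62.5 mm and 10.7 degrees, less where a joint would pass 70% of its speed; a pose out of reach is approached as far as the arm can. A call with a number of a shift or a turn outside -1 to 1 is refused whole. A call with a gripper value outside its range is refused whole. The fingers move at their own pace and stop on an object; the grip force is fixed at half the most. Time passes only in rows, so rows that do not move let the fingers close. It gives the time, the measured TCP pose, the force, the opening and the grip force at its end, in the units of the state.
- env.sense(): the state, without advancing time (a new reading comes with each control period).
- env.snapshot(name): name is "scene" or "top"; returns a dict with "image" (384x512x3 uint8, red, green, blue), "fx", "fy", "cx", "cy" (pixels), "T" (4x4, takes a point from camera to world coordinates). Camera axes: x right, y down, z forward; pixel columns grow to the right and rows downward; lengths in m; the calibration is good to about 2 mm. A picture is of the moment at which its call begins. There is no depth.
- env.finish_job(): hands the job in; it is judged then, once.
Trained networks look in a picture, given as the dict that the camera call returned (one of the last four; its "shot" number tells which), for a name from the list of things; names that differ only in an ending like _2 or _b are one class to them, and where a whole thing is asked for, a point or a joint stands for the part that bears it (a point fixed in the world has none). Each returns a list of dicts, best first, with "conf" (0 to 1); they miss things now and then, are a little off and sometimes report something else, mostly with a low value. They report only what shows in the picture. A call takes as long as a camera call.
- env.recognise(picture, target): "box" ([centre column, centre row, width, height] in pixels, round what is visible of it).
- env.regions_of(picture, target): "mask" (384x512 bool, what is visible of it) and "box" ([centre column, centre row, width, height] in pixels, round what is visible of it).
The state is a dict: "clock": time; "q": joint angles; "qvel": joint speeds; "effort": joint torques, N m; "tcp_pos": TCP position; "tool_rot": TCP orientation; "ft_force": force on the tool from outside, world axes, zero at the start; "moment": the same for the moment, N m; "gripper_width": finger opening in m; "gripper_force": force on a finger pad.
Only numpy, scipy, OpenCV 4.12 (cv2) and the standard library are available. Lean on these libraries where they do the work, as an engineer would, in place of code of your own. Each camera call takes 0.05 s, during which the arm holds its last target. There are 200 camera calls.

### The job

From the six tools lying loose on the bare table to the left of the wooden caddy, pack the caddy for the next mosaic panel: lay the red-handled brush on the red rest, the green pencil on the green rest, the blue knife on the blue rest and the black-capped felt pen on the black rest, each lying lengthwise in both notches of its rest and centred end to end, either way round. The brush with the bare wooden handle and the steel graver do not belong to this kit: leave them where they lie.

Things in the scene. Friction and masses are not known exactly. Their poses are not given: they have to be found in the camera images.
- red_brush: glue brush with a red handle, 18 wide x 177 long x 11 mm thick, about 35 g; head towards -y. Lies flat on the table. Origin: centre of its underside; y along its length, x across, z up. Pinch it across its width at the middle
- green_pencil: green pencil, 7 x 112 x 7 mm, about 15 g. Lies flat on the table. Origin: centre of its underside; y along its length, x across, z up. Pinch it across its width at the middle
- blue_knife: closed snap-off knife with a blue body, a steel tip and a black rear end, 18 wide x 140 long x 13 mm thick, about 70 g. Lies flat on the table. Origin: centre of its underside; y along its length, x across, z up. Pinch it across its width at the middle
- black_pen: felt pen, grey with a black cap, round, 12 x 137 x 13 mm, about 15 g. Lies flat on the table. Origin: centre of its underside; y along its length, x across, z up. Pinch it across its width at the middle
- wooden_brush: look-alike to leave alone: glue brush with a bare wooden handle, 30 wide x 177 long x 11 mm thick, loose on the table. Origin: centre of its underside; y along its length
- steel_graver: look-alike to leave alone: thin flat dark grey steel graver with a bright steel end, 9 x 151 x 4 mm, loose on the table. Origin: centre of its underside; y along its length
- rest_red: red rest for the red-handled brush; fixed, one of four, in any order, 62 mm apart in a low wooden caddy (walls 16 mm high). Plate 184 x 56 x 4 mm with two saddles 12 mm thick, 36 mm either side of the middle, each with a notch 36 mm wide; seat 24 mm, cheeks 34 mm above the origin. Origin: centre of its underside, 6 mm over the table; x lengthwise through both notches, y across, z up
- rest_green: green rest for the green pencil; fixed, one of four, in any order, 62 mm apart in a low wooden caddy (walls 16 mm high). Plate 184 x 56 x 4 mm with two saddles 12 mm thick, 36 mm either side of the middle, each with a notch 25 mm wide; seat 24 mm, cheeks 34 mm above the origin. Origin: centre of its underside, 6 mm over the table; x lengthwise through both notches, y across, z up
- rest_blue: blue rest for the blue knife; fixed, one of four, in any order, 62 mm apart in a low wooden caddy (walls 16 mm high). Plate 184 x 56 x 4 mm with two saddles 12 mm thick, 36 mm either side of the middle, each with a notch 36 mm wide; seat 24 mm, cheeks 34 mm above the origin. Origin: centre of its underside, 6 mm over the table; x lengthwise through both notches, y across, z up
- rest_black: black rest for the felt pen; fixed, one of four, in any order, 62 mm apart in a low wooden caddy (walls 16 mm high). Plate 184 x 56 x 4 mm with two saddles 12 mm thick, 36 mm either side of the middle, each with a notch 30 mm wide; seat 24 mm, cheeks 34 mm above the origin. Origin: centre of its underside, 6 mm over the table; x lengthwise through both notches, y across, z up

How it is judged:
At the end, for the whole second after the job is handed in: Each of the four tools rests in both notches of the rest of its colour, touching it: its middle within 15 mm lengthwise and 13 mm across of the middle of the rest, its underside 19 to 30 mm above the rest's underside (the seat is at 24), its length within 0.25 rad of the rest's, slower than 20 mm/s (x of red_brush in the frame of rest_red between -0.015 and 0.015 m and y of red_brush in the frame of rest_red between -0.013 and 0.013 m and z of red_brush in the frame of rest_red between 0.019 and 0.03 m and angle between the y axis of red_brush and the x axis of rest_red, either way round below 0.25 rad and linear speed of each of red_brush, green_pencil, blue_knife, black_pen below 0.02 m/s and contact force between red_brush and rest_red above 0.01 N and x of green_pencil in the frame of rest_green between -0.015 and 0.015 m and y of green_pencil in the frame of rest_green between -0.013 and 0.013 m and z of green_pencil in the frame of rest_green between 0.019 and 0.03 m and angle between the y axis of green_pencil and the x axis of rest_green, either way round below 0.25 rad and contact force between green_pencil and rest_green above 0.01 N and x of blue_knife in the frame of rest_blue between -0.015 and 0.015 m and y of blue_knife in the frame of rest_blue between -0.013 and 0.013 m and z of blue_knife in the frame of rest_blue between 0.019 and 0.03 m and angle between the y axis of blue_knife and the x axis of rest_blue, either way round below 0.25 rad and contact force between blue_knife and rest_blue above 0.01 N and x of black_pen in the frame of rest_black between -0.015 and 0.015 m and y of black_pen in the frame of rest_black between -0.013 and 0.013 m and z of black_pen in the frame of rest_black between 0.019 and 0.03 m and angle between the y axis of black_pen and the x axis of rest_black, either way round below 0.25 rad and contact force between black_pen and rest_black above 0.01 N).
It fails at once if the wooden-handled brush is moved by more than 15 mm (distance of wooden_brush from where it was at the start of the episode above 0.015 m).
It fails at once if the steel graver is moved by more than 15 mm (distance of steel_graver from where it was at the start of the episode above 0.015 m).
It also fails if it takes over 102 s, if anything falls off the work surface, if the arm or the gripper's body presses on something with over 40 N, if the wrist force passes 120 N, or if a joint passes its speed limit or range.

## Working session

There is one attempt and no reset: what is moved stays moved. The work goes in short steps, Python scripts to look and compute and a tool call to move; the robot and the scene stay as the last step left them, time stands still between calls to the robot, and variables do not carry over. Pictures are saved under pics/ and viewed, at most 14 in all, crops included, and the job is handed in when it is done.

Besides the shell and the picture viewer there is one more tool, called after "Call:" by a JSON object that holds its "api" and its "payload", one argument or row to a line. send_rows: Moves the arm, as the interface text tells. Its arguments: {"type":"object","properties":{"motion":{"type":"string"}},"required":["motion"]}

```bash
mkdir -p pics; cat > h.py <<'E'
import numpy as np, cv2
from workcell import env
def ray(p,u,v,z):
    T=p["T"]; d=T[:3,:3]@np.array([(u-p["cx"])/p["fx"],(v-p["cy"])/p["fy"],1.]); o=T[:3,3]
    return o+d*(z-o[2])/d[2]
def axis(p,mask,z):
    v,u=np.nonzero(mask); P=np.array([ray(p,a,b,z)[:2] for a,b in zip(u,v)])
    (c,s,a)=cv2.minAreaRect((P*1000).astype(np.float32))
    B=cv2.boxPoints((c,s,a)); e=[B[1]-B[0],B[2]-B[1]]; e=max(e,key=np.linalg.norm)
    return np.array(c)/1000,np.array(s),np.arctan2(e[1],e[0])
def save(p,n): cv2.imwrite(f"pics/{n}.png",p["image"][:,:,::-1])
E
python3 - <<'E'
from h import *
s=env.sense(); print({k:np.round(s[k],3) for k in ("clock","tcp_pos","tool_rot","gripper_width","q")})
a=env.snapshot("top"); save(a,"top0"); b=env.snapshot("scene"); save(b,"scene0")
print(a["T"].round(3),a["fx"])
for n,z in dict(red_brush=.006,green_pencil=.004,blue_knife=.007,black_pen=.007,wooden_brush=.006,steel_graver=.002,rest_red=.02,rest_green=.02,rest_blue=.02,rest_black=.02).items():
    for r in env.regions_of(a,n)[:2]:
        c,sz,an=axis(a,r["mask"],z); print(n,round(r["conf"],2),np.round(r["box"]),c.round(4),sz.round(0),round(an,3))
E
```

```text
{'clock': np.float64(0.0), 'tcp_pos': array([0.215, 0.532, 0.204]), 'tool_rot': array([-0.   ,  0.191,  0.982, -0.001]), 'gripper_width': np.float64(0.094), 'q': array([ 1.037,  0.207,  1.543, -0.   ,  1.394, -0.151])}
[[-0.009 -0.996  0.091  0.435]
 [-1.     0.008 -0.01   0.02 ]
 [ 0.009 -0.091 -0.996  1.019]
 [ 0.     0.     0.     1.   ]] 379.7798444140582
red_brush 0.7 [121. 202.  70.  18.] [0.5111 0.3539] [173.  19.] 1.332
red_brush 0.61 [202. 189.  56.  13.] [0.5397 0.1425] [137.  19.] 1.397
blue_knife 0.71 [204. 190.  51.  14.] [0.5401 0.1398] [137.  22.] 1.365
black_pen 0.46 [122. 238.  50.   8.] [0.4181 0.3545] [127.  15.] 1.366
wooden_brush 0.79 [129. 172.  68.  25.] [0.5982 0.338 ] [174.  31.] 1.24
steel_graver 0.65 [207. 227.  53.  11.] [0.4414 0.1336] [148.   9.] 1.438
rest_red 0.61 [307. 174.  23.  69.] [ 0.5796 -0.1412] [181.  60.] 0.015
rest_green 0.73 [285. 175.  22.  71.] [ 0.5802 -0.0812] [185.  58.] 0.019
rest_blue 0.71 [332. 172.  27.  66.] [ 0.5803 -0.2053] [183.  61.] 0.01
rest_blue 0.27 [308. 173.  25.  64.] [ 0.5796 -0.142 ] [ 62. 180.] -0.02
rest_black 0.92 [355. 173.  32.  69.] [ 0.5813 -0.268 ] [185.  64.] 0.009
```

```bash
python3 - <<'E'
import cv2
i=cv2.imread("pics/top0.png")[110:270,70:390]; cv2.imwrite("pics/top0c.png",cv2.resize(i,(800,400),interpolation=cv2.INTER_CUBIC))
E
```

```text
(no output)
```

View pics/top0c.png

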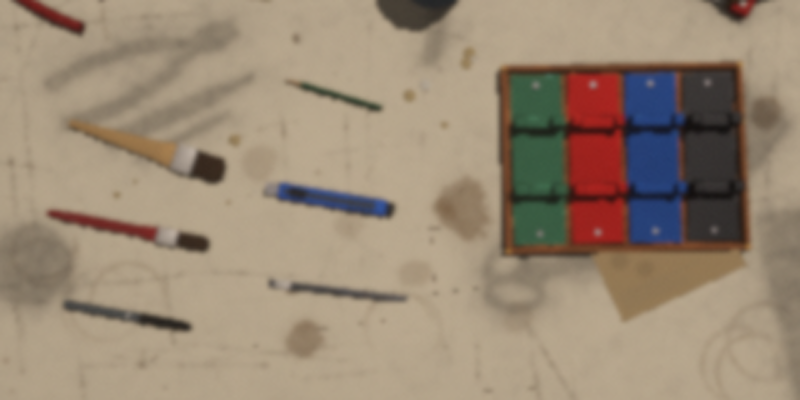

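View pics/scene0.png

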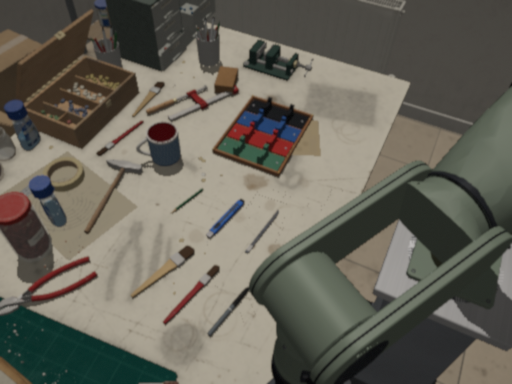

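The top view (crop scaled 2.5x, offset 70,110) shows all six tools. The pencil, which the network missed, runs from about px (184,143) to (222,153). The rests from left to right are green, red, blue, black at columns 285, 308, 332 and 355.

```bash
cat >> h.py <<'E'
def seg(p,box,z,bg=22):
    u0,v0,u1,v1=box; L=cv2.cvtColor(p["image"],cv2.COLOR_RGB2LAB).astype(int)[v0:v1,u0:u1]
    m=np.abs(L-np.median(L,axis=(0,1))).max(2)>bg
    n,l,st,_=cv2.connectedComponentsWithStats(m.astype(np.uint8)); k=1+np.argmax(st[1:,4])
    M=np.zeros(p["image"].shape[:2],bool); M[v0:v1,u0:u1]=l==k
    return axis(p,M,z)
def go(x,y,z,yaw=None):
    """turn needed (units), then shift in tool axes after that turn (units)"""
    s=env.sense(); w,a,b,c=s["tool_rot"]; from_=np.array(s["tcp_pos"])
    from scipy.spatial.transform import Rotation as R
    M=R.from_quat([a,b,c,w]).as_matrix(); cur=np.arctan2(M[1,1],M[0,1])
    t=0 if yaw is None else -((yaw-cur+np.pi)%(2*np.pi)-np.pi)
    N=M@R.from_rotvec([0,0,t]).as_matrix()
    print("clk",round(float(s["clock"]),2),"tcp",from_.round(4),"yaw",round(cur,3),"w",round(float(s["gripper_width"]),4),"turn",round(t/.15,2),"shift",(N.T@(np.array([x,y,z])-from_)/.04).round(2))
E
python3 - <<'E'
from h import *
a=env.snapshot("top")
for n,b,z in (("pencil",(172,134,230,162),.004),("pen",(88,224,150,248),.007),("knife",(172,178,232,202),.007),("red",(84,190,158,214),.006)):
    c,s,an=seg(a,b,z); print(n,c.round(4),s.round(0),round(an,3))
go(.511,.354,.1,1.332-np.pi/2)
E
```

```text
pencil [0.6539 0.1376] [108.  12.] 1.262
pen [0.4261 0.3643] [160.  27.] 1.366
knife [0.5383 0.1412] [144.  25.] 1.397
red [0.5082 0.3572] [178.  21.] 1.383
clk 0.65 tcp [0.2153 0.5332 0.2055] yaw 1.187 w 0.0942 turn 9.51 shift [-2.6   8.24  2.64]
```

Call:
{"api": "send_rows", "payload": {
  "motion": "0 0 0 0.2 1; 0 0 0 0.2 1; 0 0 0 0.2 1; 0 0 0 0.2 1; 0 0 0 0.2 1"
}}

```text
clock: 1.27
tcp_pos: [0.2153, 0.5332, 0.1653]
tool_rot: [0.0, 0.539, 0.842, 0.0]
ft_force: [0.2, 0.5, -0.4]
gripper_width: 0.0485
gripper_force: 0.0
```

Call:
{"api": "send_rows", "payload": {
  "motion": "0 0 0 0.2 1; 0 0 0 0.2 1; 0 0 0 0.2 1; 0 0 0 0.2 1; 0 0 0 0.2 0.5"
}}

```text
clock: 1.9
tcp_pos: [0.2154, 0.5332, 0.1253]
tool_rot: [-0.0, 0.787, 0.617, 0.0]
ft_force: [0.1, 0.3, 0.0]
gripper_width: 0.0469
gripper_force: 0.0
```

Call:
{"api": "send_rows", "payload": {
  "motion": "0 -0.3 0.9 0 0; 0 -0.3 0.9 0 0; 0 -0.3 0.9 0 0; 0 -0.3 0.9 0 0; 0 -0.3 0.9 0 0"
}}

```text
clock: 2.52
tcp_pos: [0.3771, 0.4318, 0.1256]
tool_rot: [-0.0, 0.786, 0.618, 0.0]
ft_force: [-0.6, -0.2, -0.5]
gripper_width: 0.0475
gripper_force: 0.0
```

Call:
{"api": "send_rows", "payload": {
  "motion": "0 -0.3 0.9 0 0; 0 -0.3 0.9 0 0; 0 -0.3 0.9 0 0; 0 -0.2 0.9 0 0; 0 0 0 0 0"
}}

```text
clock: 3.15
tcp_pos: [0.508, 0.3544, 0.1256]
tool_rot: [0.0, 0.787, 0.617, 0.001]
ft_force: [-0.0, 0.3, 1.0]
gripper_width: 0.0472
gripper_force: 0.0
```

```bash
python3 - <<'E'
from h import *
go(.510,.355,.003,1.34-np.pi/2)
a=env.snapshot("scene"); save(a,"s1")
E
```

```text
clk 3.15 tcp [0.508  0.3544 0.1256] yaw -0.242 w 0.0472 turn -0.07 shift [0.02 0.04 3.07]
```

Call:
{"api": "send_rows", "payload": {
  "motion": "0 0 0 1 0; 0 0 0 1 0; 0 0 0 0.7 0; 0 0 0 0.36 0; -1 0 0 0 0"
}}

```text
clock: 3.82
tcp_pos: [0.5049, 0.3562, 0.0028]
tool_rot: [-0.0, 0.786, 0.619, -0.0]
ft_force: [0.1, -0.4, 0.6]
gripper_width: 0.0402
gripper_force: 0.0
```

Call:
{"api": "send_rows", "payload": {
  "motion": "-1 0 0 0 0; -1 0 0 0 0; -1 0 0 -0.5 0; -1 0 0 -1 0; -1 0 0 -1 0"
}}

```text
clock: 4.45
tcp_pos: [0.506, 0.3558, 0.1058]
tool_rot: [0.0, 0.786, 0.618, 0.001]
ft_force: [0.1, -0.1, 0.6]
gripper_width: 0.0006
gripper_force: 0.0
```

```bash
python3 - <<'E'
from h import *
go(.581,-.144,.1,.013-np.pi/2)
E
```

```text
clk 4.45 tcp [0.506  0.3558 0.1058] yaw -0.238 w 0.0006 turn 8.8 shift [ 1.71 12.52  0.14]
```

```bash
python3 - <<'E'
from h import *
a=env.snapshot("scene"); cv2.imwrite("pics/s2.png",cv2.resize(a["image"][200:384,100:320,::-1],None,fx=3,fy=3))
p=env.snapshot("top"); 
for r in env.regions_of(p,"red_brush")[:2]:print(r["conf"],r["box"],axis(p,r["mask"],.006))
E
```

```text
0.78 [129.4, 204.3, 46.8, 12.0] (array([0.50195032, 0.32967404]), array([123.22925568,  18.52589989]), np.float32(1.351968))
```

View pics/s2.png

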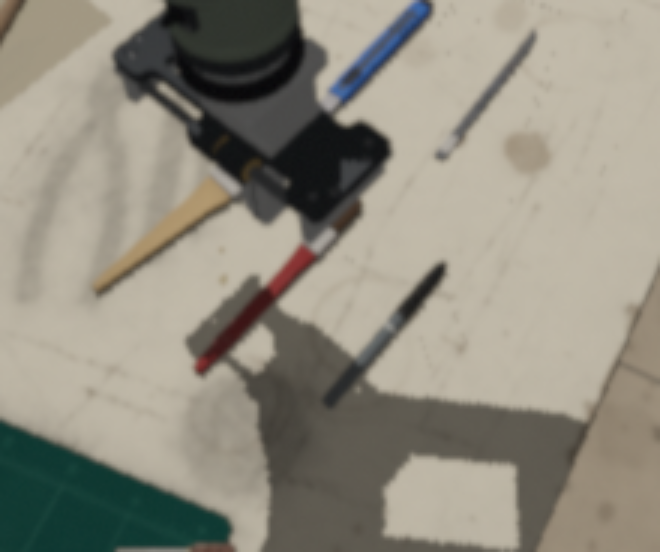

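The brush is still on the table, unmoved: the fingers need about 4 rows to close, and I lifted too early. I'll retry with a longer close.

Call:
{"api": "send_rows", "payload": {
  "motion": "0 0 0 0 0; 0 0 0 0.2 0; 0 0 0 0.4 0; 0 0 0 0.5 0; 0 0 0 0.7 0"
}}

```text
clock: 5.22
tcp_pos: [0.5054, 0.3555, 0.029]
tool_rot: [-0.0, 0.786, 0.618, -0.0]
ft_force: [-1.1, 0.3, -0.1]
gripper_width: 0.0458
gripper_force: 0.0
```

Call:
{"api": "send_rows", "payload": {
  "motion": "0 0 0 0.5 0; 0 0 0 0.27 0; -1 0 0 0 0; -1 0 0 0 0; -1 0 0 0 0"
}}

```text
clock: 5.85
tcp_pos: [0.5059, 0.3559, 0.0004]
tool_rot: [0.0, 0.786, 0.618, 0.0]
ft_force: [0.6, 0.1, 1.0]
gripper_width: 0.0205
gripper_force: 0.6
```

Call:
{"api": "send_rows", "payload": {
  "motion": "-1 0 0 0 0; -1 0 0 0 0; -1 0 0 0 0; -1 0 0 0 0"
}}

```text
clock: 6.35
tcp_pos: [0.5058, 0.3558, 0.0003]
tool_rot: [-0.0, 0.786, 0.618, 0.0]
ft_force: [0.4, 1.3, 0.7]
gripper_width: 0.0146
gripper_force: 30.2
```

Call:
{"api": "send_rows", "payload": {
  "motion": "-1 0 0 -0.5 0; -1 0 0 -0.8 0; -1 0 0 -0.8 0.8; -1 0 0 -0.4 1; -1 0 0 0 1"
}}

```text
clock: 6.98
tcp_pos: [0.5074, 0.3565, 0.104]
tool_rot: [0.0, 0.899, 0.439, 0.003]
ft_force: [0.1, -0.8, -0.9]
gripper_width: 0.0147
gripper_force: 29.9
```

Call:
{"api": "send_rows", "payload": {
  "motion": "-1 0 0 0 1; -1 0 0 0 1; -1 0 0 0 1; -1 0 0 0 1; -1 0 0 0 1"
}}

```text
clock: 7.6
tcp_pos: [0.5058, 0.3557, 0.1015]
tool_rot: [-0.0, 0.997, 0.079, 0.0]
ft_force: [0.8, 0.4, 0.0]
gripper_width: 0.0144
gripper_force: 29.9
```

Call:
{"api": "send_rows", "payload": {
  "motion": "-1 0 0 0 1; -1 0 1 0 0; -1 0 1 0 0; -1 0 1 0 0; -1 0 1 0 0"
}}

```text
clock: 8.22
tcp_pos: [0.5079, 0.1945, 0.1015]
tool_rot: [0.0, 1.0, 0.007, 0.001]
ft_force: [-0.1, -0.2, -0.2]
gripper_width: 0.0147
gripper_force: 29.9
```

Call:
{"api": "send_rows", "payload": {
  "motion": "-1 0.2 1 0 0; -1 0.2 1 0 0; -1 0.2 1 0 0; -1 0.2 1 0 0; -1 0.2 1 0 0"
}}

```text
clock: 8.85
tcp_pos: [0.5507, -0.0052, 0.1016]
tool_rot: [0.0, 1.0, 0.006, 0.001]
ft_force: [0.1, 1.2, -0.1]
gripper_width: 0.0143
gripper_force: 29.9
```

Call:
{"api": "send_rows", "payload": {
  "motion": "-1 0.2 1 0 0; -1 0.2 1 0 0; -1 0.2 1 0 0; -1 0.1 0.5 0 0; -1 0 0 0 0"
}}

```text
clock: 9.48
tcp_pos: [0.5802, -0.1442, 0.1008]
tool_rot: [-0.0, 1.0, 0.005, 0.0]
ft_force: [-0.3, 0.6, 0.6]
gripper_width: 0.0146
gripper_force: 29.9
```

```bash
python3 - <<'E'
from h import *
go(.581,-.144,.034,.013-np.pi/2)
p=env.snapshot("top"); cv2.imwrite("pics/t3.png",cv2.resize(p["image"][130:230,230:390,::-1],None,fx=4,fy=4))
for r in env.regions_of(p,"red_brush")[:2]:print(r["conf"],r["box"],axis(p,r["mask"],.11))
E
```

```text
clk 9.47 tcp [ 0.5802 -0.1442  0.1008] yaw -1.56 w 0.0146 turn -0.01 shift [ 0.02 -0.01  1.67]
```

View pics/t3.png

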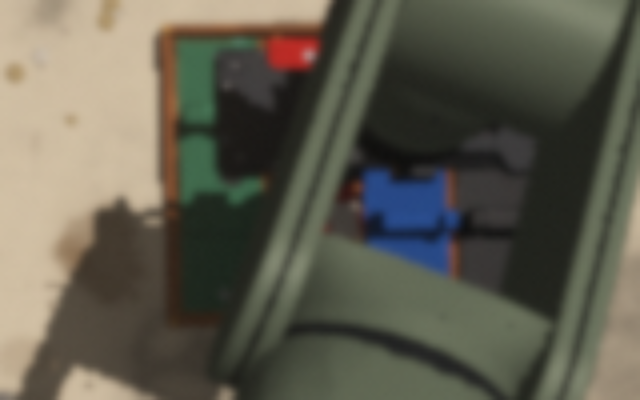

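Call:
{"api": "send_rows", "payload": {
  "motion": "-1 0 0 0.8 0; -1 0 0 0.6 0; -1 0 0 0.3 0; -1 0 0 0 0; -0.2 0 0 0 0"
}}

```text
clock: 10.2
tcp_pos: [0.5809, -0.1433, 0.0333]
tool_rot: [0.0, 1.0, 0.007, 0.001]
ft_force: [-0.7, 0.1, 0.3]
gripper_width: 0.0213
gripper_force: 0.0
```

Call:
{"api": "send_rows", "payload": {
  "motion": "-0.2 0 0 0 0; -0.2 0 0 0 0; -0.2 0 0 0 0; -0.2 0 0 -0.7 0; -0.2 0 0 -1 0"
}}

```text
clock: 10.82
tcp_pos: [0.5786, -0.1429, 0.0994]
tool_rot: [-0.001, 1.0, 0.006, -0.002]
ft_force: [-0.5, 0.1, 0.7]
gripper_width: 0.0376
gripper_force: 0.0
```

```bash
python3 - <<'E'
from h import *
go(.4205,.357,.1); go(.4205,.357,.1,1.366-np.pi/2)
E
```

```text
clk 10.82 tcp [ 0.5786 -0.1429  0.0994] yaw -1.558 w 0.0376 turn 0.0 shift [ -3.79 -12.55   0.02]
clk 10.82 tcp [ 0.5786 -0.1429  0.0994] yaw -1.558 w 0.0376 turn -9.02 shift [11.43 -6.41  0.02]
```

Call:
{"api": "send_rows", "payload": {
  "motion": "0 -0.3 -1 0 0; 0 -0.3 -1 0 0; 0 -0.3 -1 0 0; 0 -0.3 -1 0 0; 0 -0.3 -1 0 0"
}}

```text
clock: 11.45
tcp_pos: [0.5171, 0.057, 0.1005]
tool_rot: [-0.0, 1.0, 0.006, 0.0]
ft_force: [0.7, 0.8, -1.0]
gripper_width: 0.0468
gripper_force: 0.0
```

Call:
{"api": "send_rows", "payload": {
  "motion": "0 -0.3 -1 0 0; 0 -0.3 -1 0 0; 0 -0.3 -1 0 0; 0 -0.3 -1 0 0; 0 -0.3 -1 0 0"
}}

```text
clock: 12.08
tcp_pos: [0.4545, 0.2563, 0.1005]
tool_rot: [-0.0, 1.0, 0.006, 0.0]
ft_force: [-0.1, -0.7, -0.4]
gripper_width: 0.0468
gripper_force: 0.0
```

Call:
{"api": "send_rows", "payload": {
  "motion": "0 -0.3 -1 0 0; 0 -0.3 -1 0 0; 0 -0.2 -0.55 0 0; 0 0 0 0 -1; 0 0 0 0 -1"
}}

```text
clock: 12.7
tcp_pos: [0.4213, 0.3571, 0.1002]
tool_rot: [0.0, 0.987, 0.159, -0.0]
ft_force: [0.3, 0.3, -0.1]
gripper_width: 0.047
gripper_force: 0.0
```

Call:
{"api": "send_rows", "payload": {
  "motion": "0 0 0 0 -1; 0 0 0 0 -1; 0 0 0 0 -1; 0 0 0 0 -1; 0 0 0 0 -1"
}}

```text
clock: 13.32
tcp_pos: [0.4217, 0.3566, 0.1003]
tool_rot: [-0.0, 0.861, 0.509, -0.0]
ft_force: [0.4, -0.5, 0.2]
gripper_width: 0.0468
gripper_force: 0.0
```

Call:
{"api": "send_rows", "payload": {
  "motion": "0 0 0 0 -1; 0 0 0 0 -1; 0 0 0 0 0"
}}

```text
clock: 13.7
tcp_pos: [0.4217, 0.3566, 0.1003]
tool_rot: [0.0, 0.777, 0.629, 0.0]
ft_force: [1.3, 0.1, 0.1]
gripper_width: 0.0468
gripper_force: 0.0
```

```bash
python3 - <<'E'
from h import *
go(.4205,.357,.002,1.366-np.pi/2)
p=env.snapshot("top"); cv2.imwrite("pics/t4.png",cv2.resize(p["image"][130:260,80:390,::-1],None,fx=2.5,fy=2.5))
for r in env.regions_of(p,"red_brush")[:2]:print(r["conf"],r["box"],axis(p,r["mask"],.035))
for r in env.regions_of(p,"black_pen")[:2]:print(r["conf"],r["box"],axis(p,r["mask"],.007))
E
```

```text
clk 13.7 tcp [0.4217 0.3566 0.1003] yaw -0.21 w 0.0468 turn -0.03 shift [ 0.   -0.03  2.46]
0.59 [309.1, 171.3, 8.9, 65.4] (array([ 0.57994025, -0.14463831]), array([ 18.30528259, 171.86962891]), np.float32(-0.022041002))
0.7 [123.3, 236.8, 49.8, 10.0] (array([0.41807083, 0.35449036]), array([131.30200195,  12.28354263]), np.float32(1.3662931))
```

View pics/t4.png

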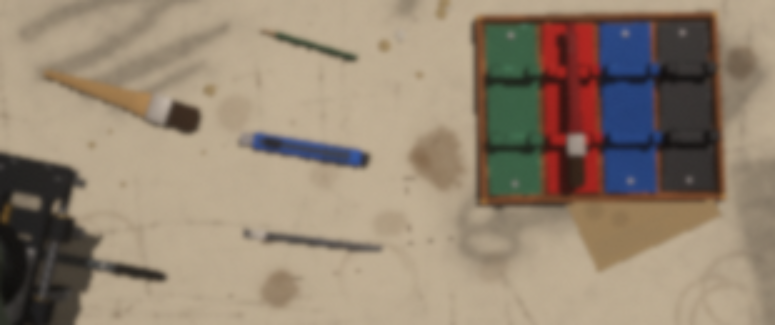

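The red brush lies centred in the red rest (column 576 of the crop). Next is the black pen.

Call:
{"api": "send_rows", "payload": {
  "motion": "0 0 0 0.8 0; 0 0 0 0.8 0; 0 0 0 0.6 0; 0 0 0 0.26 0; 0 0 0 0 0"
}}

```text
clock: 14.48
tcp_pos: [0.4217, 0.3567, 0.0018]
tool_rot: [-0.0, 0.777, 0.63, -0.0]
ft_force: [0.5, 1.5, 0.3]
gripper_width: 0.0473
gripper_force: 0.0
```

Call:
{"api": "send_rows", "payload": {
  "motion": "-1 0 0 0 0; -1 0 0 0 0; -1 0 0 0 0; -1 0 0 0 0; -1 0 0 0 0"
}}

```text
clock: 15.1
tcp_pos: [0.4218, 0.3567, 0.0021]
tool_rot: [0.0, 0.777, 0.63, 0.0]
ft_force: [-1.0, 0.1, 1.7]
gripper_width: 0.0114
gripper_force: 30.0
```

Call:
{"api": "send_rows", "payload": {
  "motion": "-1 0 0 0 0; -1 0 0 0 0; -1 0 0 -0.5 0; -1 0 0 -0.5 0"
}}

```text
clock: 15.6
tcp_pos: [0.4212, 0.3563, 0.0417]
tool_rot: [-0.0, 0.777, 0.63, -0.001]
ft_force: [-0.5, 0.5, -0.1]
gripper_width: 0.0115
gripper_force: 30.0
```

Call:
{"api": "send_rows", "payload": {
  "motion": "-1 0 0 -0.8 1; -1 0 0 -0.7 1; -1 0 0 0 1; -1 0 0 0 1; -1 0 0 0 1"
}}

```text
clock: 16.23
tcp_pos: [0.4214, 0.3565, 0.1016]
tool_rot: [0.0, 0.954, 0.299, -0.0]
ft_force: [0.0, 0.6, -0.3]
gripper_width: 0.012
gripper_force: 30.0
```

Call:
{"api": "send_rows", "payload": {
  "motion": "-1 0 0 0 1; -1 0 0 0 1; -1 0 0 0 1; -1 0 0 0 1; -1 0.2 1 0 0"
}}

```text
clock: 16.85
tcp_pos: [0.43, 0.3179, 0.1017]
tool_rot: [-0.0, 1.0, 0.008, 0.0]
ft_force: [0.1, -1.1, -0.1]
gripper_width: 0.0116
gripper_force: 30.0
```

Call:
{"api": "send_rows", "payload": {
  "motion": "-1 0.2 1 0 0; -1 0.2 1 0 0; -1 0.2 1 0 0; -1 0.2 1 0 0; -1 0.3 1 0 0"
}}

```text
clock: 17.48
tcp_pos: [0.4765, 0.116, 0.1016]
tool_rot: [-0.0, 1.0, 0.006, -0.0]
ft_force: [0.5, 0.4, 0.1]
gripper_width: 0.0117
gripper_force: 30.0
```

Call:
{"api": "send_rows", "payload": {
  "motion": "-1 0.3 1 0 0; -1 0.3 1 0 0; -1 0.3 1 0 0; -1 0.3 1 0 0; -1 0.3 1 0 0"
}}

```text
clock: 18.1
tcp_pos: [0.5393, -0.0832, 0.1015]
tool_rot: [-0.0, 1.0, 0.006, -0.0]
ft_force: [0.3, 0.8, 0.5]
gripper_width: 0.0114
gripper_force: 30.0
```

Call:
{"api": "send_rows", "payload": {
  "motion": "-1 0.3 1 0 0; -1 0.3 1 0 0; -1 0.3 1 0 0; -1 0.1 0.6 0 0; -1 0 0 0 0"
}}

```text
clock: 18.73
tcp_pos: [0.5808, -0.2264, 0.1014]
tool_rot: [-0.0, 1.0, 0.005, -0.0]
ft_force: [-0.4, 0.8, -1.0]
gripper_width: 0.0116
gripper_force: 30.0
```

```bash
python3 - <<'E'
from h import *
go(.581,-.269,.034,.01-np.pi/2)
E
```

```text
clk 18.73 tcp [ 0.5808 -0.2264  0.1014] yaw -1.56 w 0.0116 turn 0.0 shift [-0.01  1.06  1.69]
```

Call:
{"api": "send_rows", "payload": {
  "motion": "-1 0 0.6 0 0; -1 0 0.46 0 0; -1 0 0 0.8 0; -1 0 0 0.6 0; -1 0 0 0.3 0"
}}

```text
clock: 19.35
tcp_pos: [0.5806, -0.2676, 0.0322]
tool_rot: [-0.001, 1.0, 0.006, -0.001]
ft_force: [0.4, 0.2, 0.6]
gripper_width: 0.0115
gripper_force: 30.0
```

Call:
{"api": "send_rows", "payload": {
  "motion": "-1 0 0 0 0; -0.2 0 0 0 0; -0.2 0 0 0 0; -0.2 0 0 0 0; -0.2 0 0 0 0"
}}

```text
clock: 19.98
tcp_pos: [0.5818, -0.2678, 0.0342]
tool_rot: [0.0, 1.0, 0.006, 0.0]
ft_force: [0.4, -0.3, 0.3]
gripper_width: 0.0373
gripper_force: 0.0
```

Call:
{"api": "send_rows", "payload": {
  "motion": "-0.2 0 0 -0.6 0; -0.2 0 0 -1 0; 0 0 0 0 0"
}}

```text
clock: 20.35
tcp_pos: [0.5846, -0.2696, 0.1023]
tool_rot: [0.002, 1.0, 0.006, 0.004]
ft_force: [-0.0, -0.5, 0.5]
gripper_width: 0.0447
gripper_force: 0.0
```

```bash
python3 - <<'E'
from h import *
go(.540,.140,.1); go(.540,.140,.1,1.385-np.pi/2)
E
```

```text
clk 20.35 tcp [ 0.5846 -0.2696  0.1023] yaw -1.558 w 0.0447 turn 0.0 shift [ -0.98 -10.25   0.  ]
clk 20.35 tcp [ 0.5846 -0.2696  0.1023] yaw -1.558 w 0.0447 turn -9.15 shift [ 9.86 -2.99  0.  ]
```

Call:
{"api": "send_rows", "payload": {
  "motion": "0 -0.1 -1 0 0; 0 -0.1 -1 0 0; 0 -0.1 -1 0 0; 0 -0.1 -1 0 0; 0 -0.1 -1 0 0"
}}

```text
clock: 20.98
tcp_pos: [0.5579, -0.0665, 0.0965]
tool_rot: [-0.0, 1.0, 0.006, -0.001]
ft_force: [0.1, -0.3, 0.2]
gripper_width: 0.0471
gripper_force: 0.0
```

Call:
{"api": "send_rows", "payload": {
  "motion": "0 -0.1 -1 0 0; 0 -0.1 -1 0 0; 0 -0.1 -1 0 0; 0 -0.1 -1 0 0; 0 -0.1 -1 0 0"
}}

```text
clock: 21.6
tcp_pos: [0.5353, 0.1329, 0.0966]
tool_rot: [0.0, 1.0, 0.006, -0.001]
ft_force: [0.1, -0.1, 1.1]
gripper_width: 0.0469
gripper_force: 0.0
```

Call:
{"api": "send_rows", "payload": {
  "motion": "0 0 -0.2 0 -1; 0 0 0 0 -1; 0 0 0 0 -1; 0 0 0 0 -1; 0 0 0 0 -1"
}}

```text
clock: 22.22
tcp_pos: [0.5354, 0.1396, 0.0965]
tool_rot: [-0.0, 0.927, 0.375, -0.001]
ft_force: [-0.4, -0.7, 0.8]
gripper_width: 0.0472
gripper_force: 0.0
```

Call:
{"api": "send_rows", "payload": {
  "motion": "0 0 0 0 -1; 0 0 0 0 -1; 0 0 0 0 -1; 0 0 0 0 -1; 0 0 0 0 -0.1"
}}

```text
clock: 22.85
tcp_pos: [0.5355, 0.1396, 0.0967]
tool_rot: [-0.001, 0.772, 0.635, -0.001]
ft_force: [-0.5, -0.3, 0.5]
gripper_width: 0.0468
gripper_force: 0.0
```

```bash
python3 - <<'E'
from h import *
p=env.snapshot("top")
go(.540,.140,.002,1.385-np.pi/2)
for n,z in (("black_pen",.036),("red_brush",.035),("blue_knife",.007)):
  for r in env.regions_of(p,n)[:2]:print(n,r["conf"],r["box"],axis(p,r["mask"],z))
E
```

```text
clk 22.9 tcp [0.5357 0.1396 0.0968] yaw -0.194 w 0.0471 turn -0.06 shift [0.03 0.11 2.37]
black_pen 0.49 [357.9, 172.1, 9.1, 49.4] (array([ 0.58138458, -0.26665152]), array([ 15.82942581, 135.00128174]), np.float32(-0.03338986))
red_brush 0.93 [309.0, 171.1, 9.4, 69.1] (array([ 0.58128351, -0.14467461]), array([ 18.31860733, 174.55714417]), np.float32(-0.022041017))
blue_knife 0.53 [306.1, 173.7, 19.7, 70.3] (array([ 0.5815473 , -0.14469548]), array([183.15045166,  58.89513397]), np.float32(0.016231723))
```

Call:
{"api": "send_rows", "payload": {
  "motion": "0 0 0.1 0.8 0; 0 0 0 0.8 0; 0 0 0 0.5 0; 0 0 0 0.25 0; 0 0 0 0 0"
}}

```text
clock: 23.68
tcp_pos: [0.5399, 0.1389, 0.0034]
tool_rot: [-0.0, 0.772, 0.636, -0.001]
ft_force: [0.2, -0.2, 0.5]
gripper_width: 0.0468
gripper_force: 0.0
```

Call:
{"api": "send_rows", "payload": {
  "motion": "-1 0 0 0 0; -1 0 0 0 0; -1 0 0 0 0; -1 0 0 0 0; -1 0 0 0 0"
}}

```text
clock: 24.3
tcp_pos: [0.5406, 0.139, 0.0044]
tool_rot: [0.0, 0.772, 0.636, 0.0]
ft_force: [-1.6, 0.2, 4.6]
gripper_width: 0.0173
gripper_force: 30.0
```

Call:
{"api": "send_rows", "payload": {
  "motion": "-1 0 0 0 0; -1 0 0 -0.5 0; -1 0 0 -0.5 0; -1 0 0 -0.8 0; -1 0 0 -0.7 0"
}}

```text
clock: 24.92
tcp_pos: [0.5401, 0.1388, 0.1041]
tool_rot: [-0.0, 0.772, 0.636, -0.0]
ft_force: [0.8, 1.1, -0.8]
gripper_width: 0.0176
gripper_force: 30.0
```

```bash
python3 - <<'E'
from h import *
go(.581,-.207,.1,.01-np.pi/2)
E
```

```text
clk 24.93 tcp [0.5401 0.1388 0.1041] yaw -0.193 w 0.0176 turn 9.12 shift [0.94 8.65 0.1 ]
```

Call:
{"api": "send_rows", "payload": {
  "motion": "-1 0 0 0 1; -1 0 0 0 1; -1 0 0 0 1; -1 0 0 0 1; -1 0 0 0 1"
}}

```text
clock: 25.55
tcp_pos: [0.5399, 0.1388, 0.1031]
tool_rot: [-0.0, 0.952, 0.306, -0.0]
ft_force: [0.4, 0.1, -1.7]
gripper_width: 0.0177
gripper_force: 30.0
```

Call:
{"api": "send_rows", "payload": {
  "motion": "-1 0 0 0 1; -1 0 0 0 1; -1 0 0 0 1; -1 0 0 0 1; -1 0 0 0 0.1"
}}

```text
clock: 26.18
tcp_pos: [0.54, 0.1388, 0.1031]
tool_rot: [0.0, 1.0, 0.007, -0.0]
ft_force: [0.8, 0.2, -0.4]
gripper_width: 0.0174
gripper_force: 30.0
```

Call:
{"api": "send_rows", "payload": {
  "motion": "-1 0.1 1 0 0; -1 0.1 1 0 0; -1 0.1 1 0 0; -1 0.1 1 0 0; -1 0.1 1 0 0"
}}

```text
clock: 26.8
tcp_pos: [0.5628, -0.0621, 0.1035]
tool_rot: [-0.0, 1.0, 0.008, -0.0]
ft_force: [1.4, -0.0, -0.6]
gripper_width: 0.0172
gripper_force: 30.0
```

Call:
{"api": "send_rows", "payload": {
  "motion": "-1 0.1 1 0 0; -1 0.1 1 0 0; -1 0.1 1 0 0; -1 0.1 0.6 0 0; -1 0 0 0 0"
}}

```text
clock: 27.42
tcp_pos: [0.5809, -0.2057, 0.1036]
tool_rot: [-0.0, 1.0, 0.006, 0.0]
ft_force: [-0.5, 0.9, -0.9]
gripper_width: 0.0179
gripper_force: 30.0
```

```bash
python3 - <<'E'
from h import *
go(.581,-.207,.037,.01-np.pi/2)
E
```

```text
clk 27.43 tcp [ 0.5809 -0.2057  0.1036] yaw -1.559 w 0.0179 turn 0.01 shift [0.   0.03 1.66]
```

Call:
{"api": "send_rows", "payload": {
  "motion": "-1 0 0 0.8 0; -1 0 0 0.6 0; -1 0 0 0.28 0; -1 0 0 0 0; -0.2 0 0 0 0"
}}

```text
clock: 28.05
tcp_pos: [0.5817, -0.2045, 0.0379]
tool_rot: [0.0, 1.0, 0.007, 0.001]
ft_force: [0.5, -1.3, 0.1]
gripper_width: 0.0241
gripper_force: 0.0
```

Call:
{"api": "send_rows", "payload": {
  "motion": "-0.2 0 0 0 0; -0.2 0 0 0 0; -0.2 0 0 0 0; -0.2 0 0 -0.6 0; -0.2 0 0 -1 0"
}}

```text
clock: 28.68
tcp_pos: [0.579, -0.2039, 0.0993]
tool_rot: [-0.001, 1.0, 0.006, -0.002]
ft_force: [0.8, 0.4, 1.1]
gripper_width: 0.0377
gripper_force: 0.0
```

```bash
python3 - <<'E'
from h import *
go(.654,.138,.1); go(.654,.138,.1,1.262-np.pi/2)
E
```

```text
clk 28.68 tcp [ 0.579  -0.2039  0.0993] yaw -1.558 w 0.0377 turn 0.0 shift [ 1.98 -8.52 -0.01]
clk 28.68 tcp [ 0.579  -0.2039  0.0993] yaw -1.558 w 0.0377 turn -8.33 shift [ 8.71 -0.81 -0.01]
```

Call:
{"api": "send_rows", "payload": {
  "motion": "-0.2 0.2 -1 0 0; -0.2 0.2 -1 0 0; -0.2 0.2 -1 0 0; -0.2 0.2 -1 0 0; -0.2 0.2 -1 0 0"
}}

```text
clock: 29.3
tcp_pos: [0.6184, -0.0029, 0.1008]
tool_rot: [0.0, 1.0, 0.006, 0.0]
ft_force: [-0.2, -0.2, -0.8]
gripper_width: 0.0377
gripper_force: 0.0
```

Call:
{"api": "send_rows", "payload": {
  "motion": "-0.2 0.3 -1 0 0; -0.2 0.3 -1 0 0; -0.2 0.3 -1 0 0; -0.2 0.1 -0.5 0 0; -0.2 0 0 0 -1"
}}

```text
clock: 29.92
tcp_pos: [0.6563, 0.1377, 0.1005]
tool_rot: [0.0, 0.996, 0.084, -0.0]
ft_force: [-0.1, 0.3, -0.6]
gripper_width: 0.0376
gripper_force: 0.0
```

Call:
{"api": "send_rows", "payload": {
  "motion": "-0.2 0 0 0 -1; -0.2 0 0 0 -1; -0.2 0 0 0 -1; -0.2 0 0 0 -1; -0.2 0 0 0 -1"
}}

```text
clock: 30.55
tcp_pos: [0.6561, 0.1354, 0.1005]
tool_rot: [0.0, 0.897, 0.443, -0.0]
ft_force: [0.3, 0.4, 0.1]
gripper_width: 0.0376
gripper_force: 0.0
```

Call:
{"api": "send_rows", "payload": {
  "motion": "-0.2 0 0 0 -1; -0.2 0 0 0 -1; -0.2 0 0 0 -0.3; -0.2 0 0 0 0"
}}

```text
clock: 31.05
tcp_pos: [0.6562, 0.1355, 0.1005]
tool_rot: [0.0, 0.809, 0.588, -0.0]
ft_force: [0.2, -0.2, -0.1]
gripper_width: 0.0377
gripper_force: 0.0
```

```bash
python3 - <<'E'
from h import *
p=env.snapshot("top")
go(.654,.138,.002,1.262-np.pi/2)
for n,z in (("black_pen",.036),("red_brush",.035),("blue_knife",.036)):
  for r in env.regions_of(p,n)[:2]:print(n,r["conf"],r["box"],axis(p,r["mask"],z))
cv2.imwrite("pics/t5.png",cv2.resize(p["image"][110:260,80:390,::-1],None,fx=2.5,fy=2.5))
s=env.snapshot("scene"); cv2.imwrite("pics/s5.png",cv2.resize(s["image"][80:270,130:330,::-1],None,fx=3,fy=3))
E
```

```text
clk 31.1 tcp [0.6562 0.1357 0.1006] yaw -0.315 w 0.0375 turn -0.04 shift [ 0.04 -0.07  2.46]
black_pen 0.49 [358.3, 174.1, 8.2, 46.9] (array([ 0.58130627, -0.26847397]), array([134.98338318,  11.53682423]), np.float32(0.0017042222))
red_brush 0.74 [308.9, 171.1, 11.6, 67.9] (array([ 0.57999005, -0.14419676]), array([171.97808838,  21.32056236]), np.float32(0.005695478))
blue_knife 0.9 [333.1, 170.8, 13.2, 51.7] (array([ 0.58442737, -0.20413345]), array([135.04972839,  19.07229996]), np.float32(0.010451888))
```

View pics/t5.png

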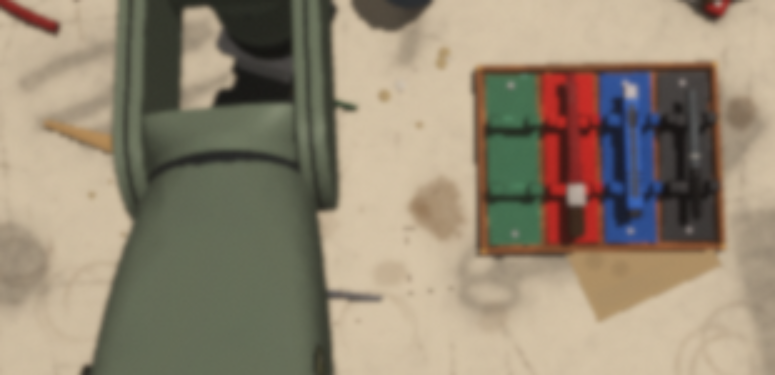

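View pics/s5.png

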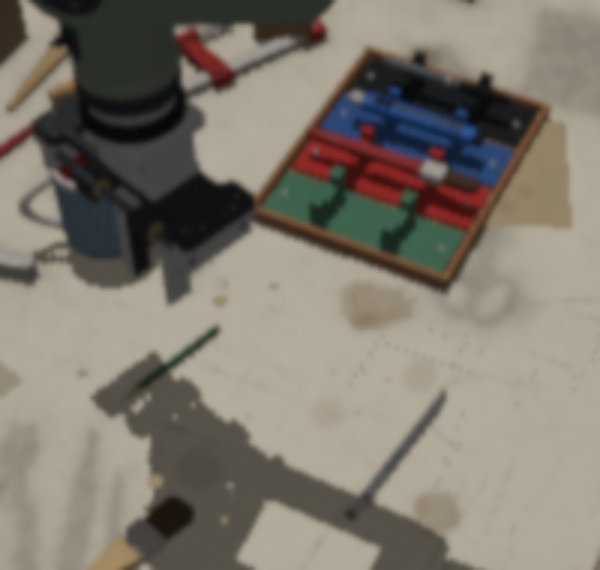

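Red, blue and black are all seated. Before lowering on the pencil I'll check that the gripper body clears the mug.

```bash
python3 - <<'E'
from h import *
s=env.snapshot("scene"); p=env.snapshot("top")
print("base near",ray(s,165,165,0).round(3),"left/right",ray(s,150,160,0).round(3),ray(s,180,160,0).round(3))
for z in (.08,.1,.12): print(z,"rim scene",ray(s,163,130,z).round(3),"top lower edge",ray(p,237,122,z).round(3),ray(p,237,122,0).round(3))
i=cv2.imread("pics/top0.png")[60:180,160:290]; cv2.imwrite("pics/m.png",cv2.resize(i,None,fx=4,fy=4))
E
```

```text
base near [0.772 0.058 0.   ] left/right [0.819 0.061 0.   ] [0.745 0.024 0.   ]
0.08 rim scene [0.797 0.011 0.08 ] top lower edge [0.703 0.043 0.08 ] [0.726 0.045 0.   ]
0.1 rim scene [0.783 0.027 0.1  ] top lower edge [0.697 0.043 0.1  ] [0.726 0.045 0.   ]
0.12 rim scene [0.769 0.044 0.12 ] top lower edge [0.691 0.042 0.12 ] [0.726 0.045 0.   ]
```

View pics/m.png

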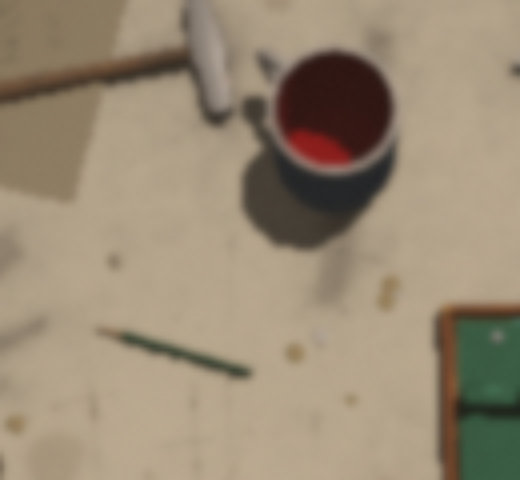

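The mug stands at about (0.79, 0.03), roughly 4 cm clear of the gripper body. Picking the pencil.

Call:
{"api": "send_rows", "payload": {
  "motion": "-0.2 0 -0.07 0.8 0; -0.2 0 0 0.8 0; -0.2 0 0 0.6 0; -0.2 0 0 0.25 0; -0.2 0 0 0 0"
}}

```text
clock: 32.02
tcp_pos: [0.6539, 0.1373, 0.0027]
tool_rot: [-0.0, 0.809, 0.588, -0.0]
ft_force: [-0.4, 0.0, 0.2]
gripper_width: 0.0373
gripper_force: 0.0
```

Call:
{"api": "send_rows", "payload": {
  "motion": "-1 0 0 0 0; -1 0 0 0 0; -1 0 0 0 0; -1 0 0 0 0; -1 0 0 0 0"
}}

```text
clock: 32.65
tcp_pos: [0.654, 0.1373, 0.0032]
tool_rot: [0.0, 0.809, 0.588, 0.0]
ft_force: [-1.0, -0.1, 2.9]
gripper_width: 0.0049
gripper_force: 29.6
```

Call:
{"api": "send_rows", "payload": {
  "motion": "-1 0 0 0 0; -1 0 0 -0.5 0; -1 0 0 -0.5 0; -1 0 0 -0.8 0; -1 0 0 -0.7 0"
}}

```text
clock: 33.28
tcp_pos: [0.6546, 0.1373, 0.1057]
tool_rot: [0.001, 0.809, 0.588, 0.001]
ft_force: [0.3, 0.2, -0.6]
gripper_width: 0.0051
gripper_force: 29.5
```

```bash
python3 - <<'E'
from h import *
go(.581,-.082,.1,.01-np.pi/2); go(.581,-.082,.1)
E
```

```text
clk 33.27 tcp [0.6546 0.1373 0.1057] yaw -0.313 w 0.0051 turn 8.32 shift [-1.9   5.46  0.14]
clk 33.27 tcp [0.6546 0.1373 0.1057] yaw -0.313 w 0.0051 turn 0.0 shift [-5.78 -0.06  0.14]
```

Call:
{"api": "send_rows", "payload": {
  "motion": "-1 -1 0 0 0; -1 -1 0 0 0; -1 -1 0 0 0; -1 -1 0 0 0; -1 -1 0 0 0"
}}

```text
clock: 33.9
tcp_pos: [0.5925, -0.0544, 0.1046]
tool_rot: [0.001, 0.809, 0.588, 0.001]
ft_force: [0.4, -0.2, -0.5]
gripper_width: 0.005
gripper_force: 29.5
```

Call:
{"api": "send_rows", "payload": {
  "motion": "-1 -0.8 0 0 0; -1 0 0 0 1; -1 0 0 0 1; -1 0 0 0 1; -1 0 0 0 1"
}}

```text
clock: 34.52
tcp_pos: [0.5831, -0.0838, 0.1045]
tool_rot: [0.001, 0.947, 0.321, 0.001]
ft_force: [-0.6, 0.2, -0.1]
gripper_width: 0.0051
gripper_force: 29.5
```

Call:
{"api": "send_rows", "payload": {
  "motion": "-1 0 0 0 1; -1 0 0 0 1; -1 0 0 0 1; -1 0 0 0 1; -1 0 0 0 0.3"
}}

```text
clock: 35.15
tcp_pos: [0.5831, -0.0837, 0.1045]
tool_rot: [0.0, 1.0, 0.005, 0.001]
ft_force: [-0.5, -0.6, -0.4]
gripper_width: 0.0053
gripper_force: 29.5
```

```bash
python3 - <<'E'
from h import *
go(.581,-.082,.0355,.01-np.pi/2)
E
```

```text
clk 35.15 tcp [ 0.5831 -0.0837  0.1045] yaw -1.56 w 0.0053 turn 0.0 shift [-0.06 -0.04  1.73]
```

Call:
{"api": "send_rows", "payload": {
  "motion": "-1 0 -0.04 0.8 0; -1 0 0 0.6 0; -1 0 0 0.35 0; -1 0 0 0 0; -0.5 0 0 0 0"
}}

```text
clock: 35.78
tcp_pos: [0.5832, -0.0821, 0.0338]
tool_rot: [0.0, 1.0, 0.006, 0.001]
ft_force: [-0.4, 0.9, 0.8]
gripper_width: 0.0126
gripper_force: 0.0
```

Call:
{"api": "send_rows", "payload": {
  "motion": "-0.5 0 0 0 0; -0.5 0 0 0 0; -0.5 0 0 0 0; -0.5 0 0 -0.6 0; -0.5 0 0 -1 0"
}}

```text
clock: 36.4
tcp_pos: [0.5804, -0.0813, 0.0954]
tool_rot: [-0.001, 1.0, 0.006, -0.002]
ft_force: [1.3, 0.1, -0.2]
gripper_width: 0.0236
gripper_force: 0.0
```

Call:
{"api": "send_rows", "payload": {
  "motion": "-0.5 0 -1 -0.5 0; -0.5 0 -1 0 0; -0.5 0 -1 0 0; -0.5 0 -1 0 0; -0.5 0 -1 0 0"
}}

```text
clock: 37.02
tcp_pos: [0.5796, 0.1194, 0.1167]
tool_rot: [0.0, 1.0, 0.006, 0.0]
ft_force: [-0.3, 0.9, -0.2]
gripper_width: 0.0233
gripper_force: 0.0
```

```bash
python3 - <<'E'
from h import *
p=env.snapshot("top")
for n,z in (("black_pen",.036),("red_brush",.035),("blue_knife",.036),("green_pencil",.034),("wooden_brush",.006),("steel_graver",.002)):
  for r in env.regions_of(p,n)[:1]:print(n,r["conf"],r["box"],axis(p,r["mask"],z))
cv2.imwrite("pics/t6.png",cv2.resize(p["image"][120:220,230:390,::-1],None,fx=4,fy=4))
s=env.snapshot("scene"); cv2.imwrite("pics/s6.png",cv2.resize(s["image"][85:185,200:330,::-1],None,fx=4,fy=4))
E
```

```text
black_pen 0.55 [358.2, 173.6, 8.6, 44.9] (array([ 0.58259827, -0.26875385]), array([132.34757996,  11.07768059]), np.float32(0.00936518))
red_brush 0.58 [308.8, 171.2, 9.7, 66.3] (array([ 0.58130402, -0.14467284]), array([ 18.31416321, 174.59815979]), np.float32(-0.022040915))
blue_knife 0.7 [333.9, 170.6, 12.5, 49.9] (array([ 0.5870636 , -0.20501321]), array([ 23.56440926, 135.0848999 ]), np.float32(-0.027350748))
green_pencil 0.54 [285.8, 173.2, 6.0, 34.6] (array([ 0.58012128, -0.08313712]), array([ 5.2474947 , 97.88994598]), np.float32(-0.016976284))
wooden_brush 0.5 [115.8, 168.7, 37.3, 17.5] (array([0.61081555, 0.37346561]), array([96.26470184, 18.46903801]), np.float32(1.1887227))
```

View pics/t6.png

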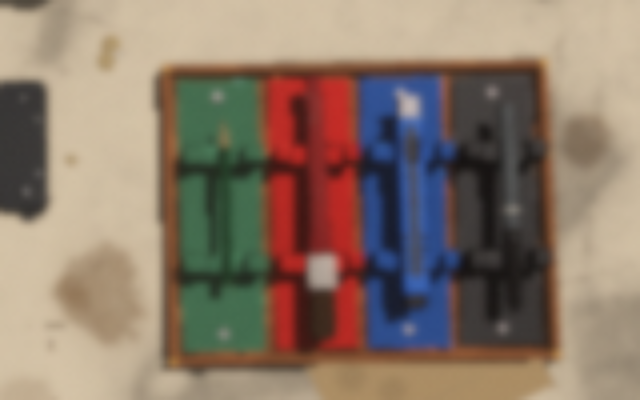

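View pics/s6.png

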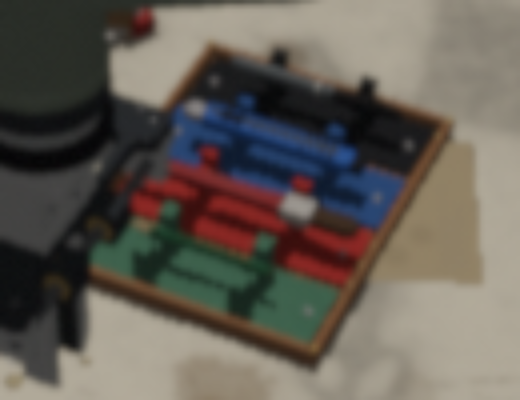

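Top view: all four tools lie in both notches of their own rests (crop columns 222, 320, 410 and 508), each within about 6 mm of centre. Handing in.

```bash
python3 -c "
from workcell import env
print(env.finish_job())"
```

```text
the job is handed in; nothing more can be done
None
```

I handed the job in at about 37 s: the red brush, green pencil, blue knife and black pen lie in both notches of their own rests, each measured within about 6 mm of centre, and I left the wooden brush and the graver alone; the judge returned no verdict.

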